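# Set up a stepped shaft in V-blocks for a run-out check

## Task

Set up the stepped shaft on the iron inspection plate for a run-out check: it shall lie level in the two V-blocks, thick end facing the ball of the end stop, no more than about a centimetre from the ball and in line with it along the plate. The V-block next to the stop stands on the bare plate under the middle of the thick journal; the other one stands centrally on top of the packing plate, which makes up the height under the middle of the thin journal. Leave the other tools on the bench where they lie.

Things in the scene. Friction and masses are not known exactly. Their poses are not given: they have to be found in the camera images.
- inspection_plate: fixed cast-iron inspection plate on the left, 250 (local x) x 120 (y) mm, ground top 30 mm up. Origin: centre of the underside, z up. At its -x end (the robot's left) a dark end-stop block, x = -123 to -99 mm, 46 mm wide, 46 mm above the top, with a ball-tipped screw pointing along +x over the plate. The shaft is to lie along local x at y = 0.
- stop_tip (a point): tip of the end stop's ball (radius 5 mm): at x = -90, y = 0, z = 61 mm in the plate's frame, 31 mm above the plate's top: the height of the axis of the correctly set-up shaft
- vblock_a: one of two identical steel V-blocks: 28 (local x) x 40 (y) x 30 mm high (z), V up, sides flat, 0.13 to 0.27 kg. Origin: centre of the underside. The 90 degree V runs along local x, 32 mm wide at the top, apex 14 mm above the underside (a round of radius r lies with its axis at 14 + 1.414 r mm). Starts on the bench at the robot's right. Either block may go to either journal.
- vblock_b: one of two identical steel V-blocks: 28 (local x) x 40 (y) x 30 mm high (z), V up, sides flat, 0.13 to 0.27 kg. Origin: centre of the underside. The 90 degree V runs along local x, 32 mm wide at the top, apex 14 mm above the underside (a round of radius r lies with its axis at 14 + 1.414 r mm). Starts on the bench at the robot's right. Either block may go to either journal.
- packing_plate: ground steel packing plate, 40 (local x) x 50 (local y) x 10 mm thick (z), with two small dark holes in its face. Origin: centre of the underside, z up. Lies flat on the bench to the robot's right; 0.11 to 0.21 kg.
- shaft: turned steel shaft, 170 mm long, axis = local x, origin mid-length on the axis. Thick journal 24 mm diameter, x = -85 to -25; barrel 30 mm, -25 to +25; thin journal 10 mm, +25 to +85 mm. Centre of mass near x = -16; 0.31 to 0.55 kg; may be rolled about its axis. Starts level in the wooden rest; grip the barrel from above. On equal supports the thin journal would lie 10 mm low: hence the packing.
- shaft_rest: fixed wooden rest of the shaft: board 170 (local x) x 56 x 10 mm, notched uprights at x = -70 and +70 (14 thick, 50 wide, 38 mm high). Origin: centre of the underside. The shaft lies along local x, axis 34 mm above the underside, barrel free between the uprights. Between rest and plate a 220 mm tall camera stand rises at world x 0.68, y 0.06: pass in front of it.
- micrometer: bystander: outside micrometer, 42 x 124 x 16 mm, lying on the bench far right; origin at its middle, underside
- driver: bystander: precision screwdriver with a yellow handle, 14 x 127 x 14 mm, lying at the right of the V-blocks; origin at its middle, underside
- loupe: bystander: small black hand loupe, 36 x 64 x 11 mm, on the green mat; origin at its middle, underside
Things that resemble listed ones, but are neither listed nor needed, are in the scene too. Leave any red look-alike of the vblock_b alone.

How it is judged:
By the outcome, as a careful person would: the job done as asked, in the order asked, and still so for the second after the job is handed in, with the robot touching nothing.
It also fails if it takes over 131 s, if anything falls off the work surface, if the arm or the gripper's body presses on something with over 40 N, if the wrist force passes 120 N, or if a joint passes its speed limit or range.

## Robot

A 6-joint arm with a two-finger parallel gripper is mounted at the origin on a cart in front of the work surface, level with it; the furniture and walls round the work are solid. World frame = base frame: x ahead of the robot, y to its left, z up, the work surface at z = 0. Lengths are in mm, angles in rad, forces in N, time in s.
With the tool pointing down it reaches from about 350 to 775 mm from the base axis. Payload 7.3 kg.
Tool frame: the origin (TCP) lies at the very end of the fingers, on their centre line; the grasp point (between the pads) lies 19 mm behind it (bot.grip_point_offset is the distance from the TCP to the grasp point, in mm); z points along the fingers, y is the line along which they close (so a half turn about z gives the same grasp; the last joint's range is limited). The gripper opens to 92 mm and grips with 3 to 60 N. Pads are 19 mm wide; open, the fingers measure 130 mm over their backs; the gripper's body (75 mm by 190 mm) begins 47 mm behind the grasp point.
Start: joints at [-1.485, 0.342, 1.524, -0, 1.275, -0.146], TCP at [120.63, -510.973, 226.741] pointing down, gripper open.
Joint ranges: [-2.53, 2.53], [-0.77, 2.02], [0.04, 2.7], [-1, 4.14], [0.28, 2.66], [-3.11, 3.11]. Speed limits (rad/s): [2.57, 2.57, 3.14, 3.14, 3.14, 3.14].

## Interface

Orientations are given as [roll, pitch, yaw] about the fixed x, y, z axes, in that order (R = Rz(yaw) Ry(pitch) Rx(roll)).
In Python, from plant import bot gives the robot as it stands. The module is installed in compiled form; this text tells all that it offers.
- The arm moves only by the shell command python3 -m jog 'ROWS' [OPENING]. ROWS is JSON, a list of rows, each a list of 6 numbers: the shift along the tool's x, y, z in mm, then the turn, a rotation vector about the tool's x, y, z in rad. In form: [[dx, dy, dz, rx, ry, rz], ...]. A call has 1 to 12 rows; each row shifts and turns the commanded pose from where the row before left it, along the tool's axes as they then stand; what a row does not reach is not made up. A row lasts 1/10 s, in which the tool goes at most 50 mm and 8.59 degrees, less where a joint would pass 70% of its speed; a pose out of reach is approached as far as the arm can. A call with a gripper value outside its range is refused whole. OPENING is the opening in per cent of the stroke, from 0 (shut) to 100 (fully open), set as the call begins (- or left out, the last holds). The fingers move at their own pace and stop on an object; the grip force is fixed at half the most. Time passes only in rows, so rows that do not move let the fingers close. It gives the time, the measured TCP pose, the force, the opening and the grip force at its end, in the units of the state.
- bot.get_obs(): the state, without advancing time (a new reading comes with each control period).
- bot.capture(name): name is "side" or "top"; returns the picture (480x640x3 uint8, red, green, blue); there is no depth.
- bot.camera_model(name): a dict with "fx", "fy", "cx", "cy" (pixels), "dist_coeffs" ([k1, k2, p1, p2, k3] as OpenCV has them; the pictures are not rectified), "position" and "orientation" of the camera in the world. Camera axes: x right, y down, z forward; pixel columns grow to the right and rows downward; lengths in mm; the calibration is good to about 2 mm. A picture is of the moment at which its call begins. camera_model takes no time and is no camera call.
- bot.close_job(): hands the job in; it is judged then, once.
Trained networks look in the newest picture that a camera, given by its name, has taken for a name from the list of things; names that differ only in an ending like _2 or _b are one class to them, and where a whole thing is asked for, a point or a joint stands for the part that bears it (a point fixed in the world has none). Each returns a list of dicts, best first, with "p" (0 to 1); they miss things now and then, are a little off and sometimes report something else, mostly with a low value. They report only what shows in the picture. A call takes as long as a camera call. They do not tell look-alikes from the thing itself.
- bot.outline_of(target, camera): "mask" (480x640 bool, what is visible of it) and "pixel" ([column, row] in pixels, amid what is visible of it).
The state is a dict: "time": time; "joint_positions": joint angles; "dq": joint speeds; "tau": joint torques, N m; "tool_pos": TCP position; "tcp_rot": TCP orientation; "contact_force": force on the tool from outside, world axes, zero at the start; "moment": the same for the moment, N m; "grip_width": finger opening in mm; "finger_force": force on a finger pad.
Only numpy, scipy, OpenCV 4.12 (cv2) and the standard library are available. Lean on these libraries where they do the work, as an engineer would, in place of code of your own. Each camera call takes 0.05 s, during which the arm holds its last target. There are 200 camera calls.

## Working session

There is one attempt and no reset: what is moved stays moved. The work goes in short steps, Python scripts to look and compute and a shell command to move; the robot and the scene stay as the last step left them, time stands still between calls to the robot, and variables do not carry over. Pictures are saved under pics/ and viewed, at most 14 in all, crops included, and the job is handed in when it is done.

```bash
mkdir -p pics; python3 - <<'E'
from plant import bot
import cv2
for n in ("side","top"):
    im=bot.capture(n); cv2.imwrite(f"pics/{n}0.png",im[:,:,::-1]); print(n,bot.camera_model(n))
    for t in ("inspection_plate","stop_tip","vblock_a","packing_plate","shaft","shaft_rest"):
        try: print(t,[(round(d['p'],2),[int(v) for v in d['pixel']],int(d['mask'].sum())) for d in bot.outline_of(t,n)])
        except Exception as e: print(t,e)
print(bot.get_obs())
E
```

```text
side {'fx': 587.5006281163936, 'fy': 587.5006281163936, 'cx': 322.6595085612632, 'cy': 235.28613423693574, 'dist_coeffs': array([-0.16363663,  0.        ,  0.        ,  0.        ,  0.        ]), 'position': array([  364.5756311 , -1425.97597006,   674.40125634]), 'orientation': array([-1.9912267 , -0.01080225, -0.09844322])}
inspection_plate [(0.82, [321, 209], 1633)]
stop_tip [(0.62, [322, 209], 1663), (0.44, [269, 215], 97)]
vblock_a [(0.81, [277, 289], 271), (0.78, [312, 297], 304), (0.7, [319, 284], 288)]
packing_plate [(0.61, [321, 328], 369)]
shaft [(0.91, [382, 301], 595), (0.23, [321, 208], 1639)]
shaft_rest [(0.6, [386, 318], 1175)]
top {'fx': 517.4734607554861, 'fy': 517.4734607554861, 'cx': 312.8628104979689, 'cy': 247.2327827547159, 'dist_coeffs': array([0.02589837, 0.        , 0.        , 0.        , 0.        ]), 'position': array([ 171.42277234, -100.83358048, 1537.5520491 ]), 'orientation': array([-2.92691177e+00, -2.40950697e-04, -1.57287867e+00])}
inspection_plate [(0.85, [206, 241], 3508)]
stop_tip [(0.81, [207, 239], 3409)]
vblock_a [(0.7, [354, 255], 133), (0.47, [364, 291], 142)]
packing_plate [(0.77, [415, 260], 224)]
shaft [(0.89, [388, 215], 262)]
shaft_rest [(0.74, [452, 210], 237), (0.58, [401, 218], 795)]
{'time': 0.7, 'joint_positions': array([-1.48499471e+00,  3.41955633e-01,  1.52407593e+00,  9.40193884e-06,
        1.27539188e+00, -1.45975846e-01]), 'dq': array([-0.00097158, -0.00083019,  0.00099004, -0.00034425,  0.00010389,
        0.0010001 ]), 'tau': array([ 1.83118565e-03, -4.31020868e+01, -2.44447088e+01,  7.17224437e-02,
        4.80127987e-02,  2.34562343e-06]), 'tool_pos': array([ 120.63628486, -510.98586213,  226.77197132]), 'tcp_rot': array([3.14142393e+00, 1.57138685e-05, 2.31774728e-01]), 'contact_force': array([-0.86733228, -0.64011401, -0.05213009]), 'moment': array([-0.0313215 ,  0.00770813,  0.00567284]), 'finger_force': 0.0, 'grip_width': 92.04394219684818}
```

View pics/side0.png

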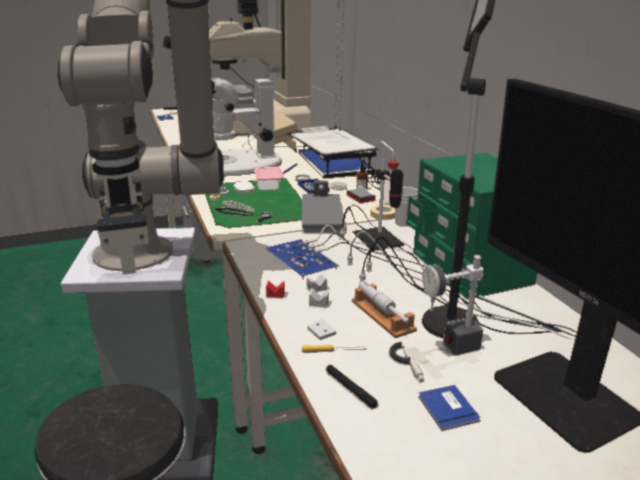

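View pics/top0.png

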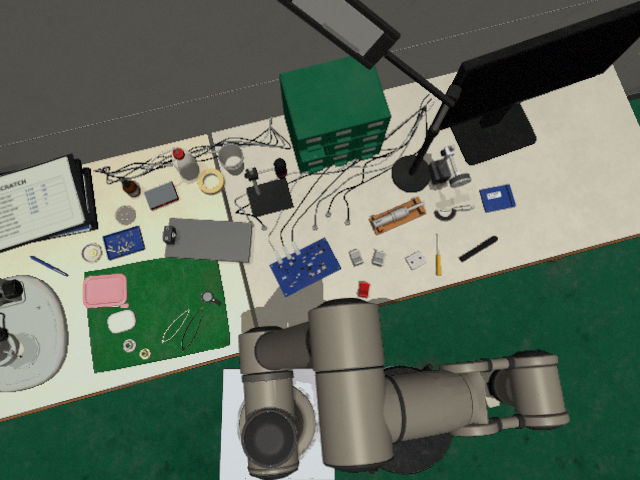

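```bash
cat > h.py <<'E'
import numpy as np, cv2
from scipy.optimize import minimize
from scipy.spatial.transform import Rotation as R
from plant import bot
CM={n:bot.camera_model(n) for n in("side","top")}
def proj(n,P):
    c=CM[n]; Rc=R.from_euler('xyz',c['orientation']).as_matrix()
    q=(np.atleast_2d(P)-c['position'])@Rc
    K=np.array([[c['fx'],0,c['cx']],[0,c['fy'],c['cy']],[0,0,1]])
    return cv2.projectPoints(q,np.zeros(3),np.zeros(3),K,np.array(c['dist_coeffs']))[0].reshape(-1,2)
def unproj(n,px,z):
    c=CM[n]; Rc=R.from_euler('xyz',c['orientation']).as_matrix()
    K=np.array([[c['fx'],0,c['cx']],[0,c['fy'],c['cy']],[0,0,1]])
    u=cv2.undistortPoints(np.array(px,float).reshape(-1,1,2),K,np.array(c['dist_coeffs'])).reshape(-1,2)
    d=np.c_[u,np.ones(len(u))]@Rc.T
    return c['position']+d*((z-c['position'][2])/d[:,2])[:,None]
def box(x0,x1,y0,y1,z0,z1): return np.array([[x,y,z] for x in(x0,x1) for y in(y0,y1) for z in(z0,z1)],float)
def cyl(x0,x1,r,z=0):
    a=np.linspace(0,2*np.pi,24); return np.array([[x,r*np.cos(t),z+r*np.sin(t)] for x in(x0,x1) for t in a])
V=[box(-14,14,-20,-16,0,30),box(-14,14,16,20,0,30),box(-14,14,-20,20,0,14)]
V=[np.array([[x,y,z] for x in(-14,14) for y,z in((-20,0),(-20,30),(-16,30),(0,14),(0,0))],float),
   np.array([[x,y,z] for x in(-14,14) for y,z in((20,0),(20,30),(16,30),(0,14),(0,0))],float)]
SH=[cyl(-85,-25,12),cyl(-25,25,15),cyl(25,85,5)]
M={'vblock_a':V,'packing_plate':[box(-20,20,-25,25,0,10)],'shaft':SH,
 'inspection_plate':[box(-125,125,-60,60,0,30),box(-123,-99,-23,23,30,76),cyl(-99,-90,5,61)],
 'shaft_rest':[box(-85,85,-28,28,0,10),box(-77,-63,-25,25,0,38),box(63,77,-25,25,0,38)]}
S=4
def place(parts,x,y,z,yaw):
    Rz=R.from_euler('z',yaw).as_matrix(); return [p@Rz.T+[x,y,z] for p in parts]
def sil(n,parts):
    im=np.zeros((480*S,640*S),np.uint8)
    for p in parts:
        h=cv2.convexHull(((proj(n,p)+.5)*S-.5).astype(np.float32)); cv2.fillConvexPoly(im,np.round(h*16).astype(np.int32),255,shift=4)
    return cv2.resize(im,(640,480),interpolation=cv2.INTER_AREA)/255.
def fit(name,masks,z,x0):
    """masks {cam:bool}; returns x,y,yaw"""
    def cost(v):
        return sum(np.abs(sil(n,place(M[name],v[0],v[1],z,v[2]))-m).sum()/m.sum() for n,m in masks.items())
    best=None
    for dy in (0,.4,-.4,.8,-.8,1.2,-1.2,1.57):
        r=minimize(cost,[x0[0],x0[1],x0[2]+dy],method='Nelder-Mead',options=dict(initial_simplex=[[x0[0]+a,x0[1]+b,x0[2]+dy+c] for a,b,c in((0,0,0),(8,0,0),(0,8,0),(0,0,.2))],xatol=.05,fatol=1e-4,maxiter=70))
        if best is None or r.fun<best.fun: best=r
    return best.x,best.fun
E
cat > m.py <<'E'
from h import *
import pickle
for n in CM: bot.capture(n)
ov={n:bot.capture(n)[:,:,::-1].copy() for n in CM}
O={(t,n):bot.outline_of(t,n) for t in("inspection_plate","vblock_a","packing_plate","shaft","shaft_rest") for n in CM}
pickle.dump((O,ov),open('o.pkl','wb'))
def near(t,n,p):
    l=[d for d in O[t,n] if np.hypot(*(np.array(d['pixel'])-p))<12]; return l[0]['mask'] if l else None
for k,t,s,tp,z in (('plate','inspection_plate',(321,209),(206,241),0),('v1','vblock_a',(319,284),(355,257),0),('v2','vblock_a',(312,297),(378,257),0),
  ('pack','packing_plate',(321,328),(415,260),0),('rest','shaft_rest',(386,318),(400,218),0),('shaft','shaft',(382,301),(395,215),34)):
    ms={n:near(t,n,p) for n,p in(('side',s),('top',tp))}; ms={n:m for n,m in ms.items() if m is not None}
    c=unproj('top',[tp],z+10)[0]
    for sub in ([ms] if len(ms)<2 else [ms]+[{n:m} for n,m in ms.items()]):
        v,f=fit(t,sub,z,[c[0],c[1],0 if t!='inspection_plate' else -1.6]); print(k,list(sub),np.round(v,2),round(f,3))
for n,(a,b,c,d) in {'side':(260,400,265,350),'top':(330,460,190,310)}.items():
    cv2.imwrite(f'pics/crop_{n}.png',cv2.resize(ov[n][c:d,a:b],None,fx=5,fy=5,interpolation=cv2.INTER_CUBIC))
E
python3 m.py
```

```text
plate ['side', 'top'] [527.64 213.73  -1.64] 0.152
plate ['side'] [528.94 222.21  -1.65] 0.073
plate ['top'] [525.52 213.1   -1.63] 0.06
v1 ['side', 'top'] [ 472.73 -228.8    -1.27] 0.39
v1 ['side'] [ 474.47 -228.92   -1.28] 0.229
v1 ['top'] [ 471.44 -228.97    1.92] 0.094
v2 ['side', 'top'] [ 472.24 -297.58    1.26] 0.334
v2 ['side'] [ 473.89 -297.54   -1.83] 0.059
v2 ['top'] [ 469.03 -297.26   -1.87] 0.116
pack ['side', 'top'] [ 466.71 -408.43    0.55] 0.369
pack ['side'] [ 468.36 -408.58    0.5 ] 0.056
pack ['top'] [ 464.1  -407.44    0.56] 0.227
rest ['side', 'top'] [ 603.84 -360.66   -1.16] 1.242
rest ['side'] [ 606.63 -358.34   -1.16] 0.511
rest ['top'] [ 602.87 -359.97   -1.16] 0.698
shaft ['top'] [ 603.57 -360.09   -1.16] 0.111
```

View pics/crop_side.png

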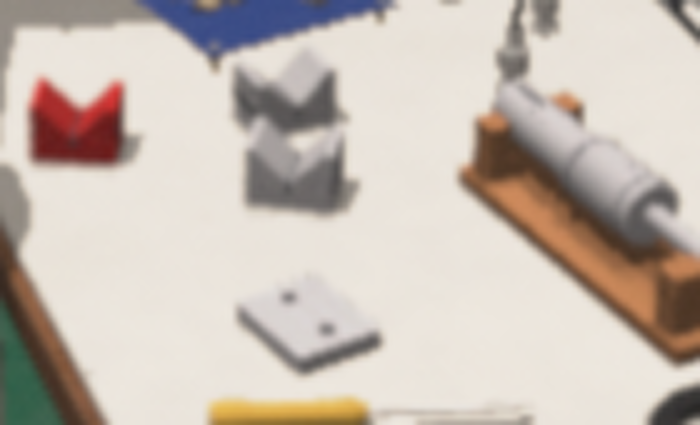

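View pics/crop_top.png

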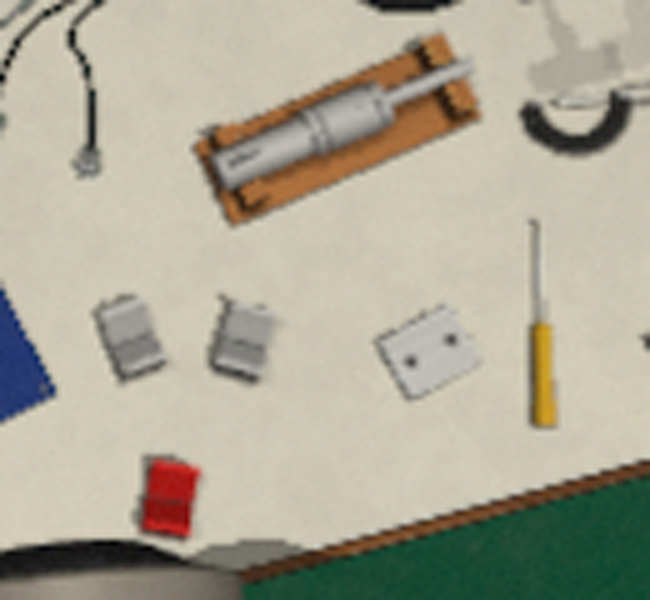

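V-block candidates: the two grey ones at side (319,284) and (312,297), which fit "steel", and the red one at (277,289), a look-alike to leave alone. The shaft's thick end is at the left (+y). Next I check the plate fit and the obstacles near the shaft.

```bash
cat > ov.py <<'E'
from h import *
import pickle
from scipy.optimize import least_squares
O,ov=pickle.load(open('o.pkl','rb'))
def tri(s,t): return np.round(least_squares(lambda P:np.r_[proj('side',P)[0]-s,proj('top',P)[0]-t],[650,-400,100]).x)
print('dial',tri((432,278),(460,182)),'lamp',unproj('top',[(410,174)],10),'red',unproj('top',[(364,289)],15),'camstand base',unproj('top',[(270,195)],10),unproj('top',[(270,213)],5))
F=[('inspection_plate',527,213.5,0,-1.64),('vblock_a',472.6,-228.8,0,-1.25),('vblock_a',472,-297.5,0,-1.86),('packing_plate',466.5,-408.3,0,.55),('shaft_rest',604.5,-359.8,0,-1.16),('shaft',604.5,-359.8,34,-1.16)]
T=[]
for n,(a,b,c,d),(e,f,g,h) in (('side',(295,350,190,235),(260,420,270,345)),('top',(155,265,205,275),(340,470,190,290))):
    im=ov[n].copy(); k=6; big=cv2.resize(im,None,fx=k,fy=k,interpolation=cv2.INTER_CUBIC)
    for t,x,y,z,w in F:
        for p in place(M[t],x,y,z,w):
            q=((proj(n,p)+.5)*k-.5); cv2.polylines(big,[cv2.convexHull(q.astype(np.float32)).astype(int)],True,(0,0,255) if n=='side' else (0,0,255),1)
    A=big[c*k:d*k,a*k:b*k]; B=big[g*k:h*k,e*k:f*k]
    T+=[A,B]
w=800
def fitw(i,w,h):
    s=min(w/i.shape[1],h/i.shape[0]); j=cv2.resize(i,None,fx=s,fy=s); o=np.zeros((h,w,3),np.uint8); o[:j.shape[0],:j.shape[1]]=j; return o
cv2.imwrite('pics/ov.png',np.vstack([np.hstack([fitw(T[0],360,300),fitw(T[1],440,300)]),np.hstack([fitw(T[2],400,300),fitw(T[3],400,300)])]))
E
python3 ov.py
```

```text
dial [ 659. -511.  171.] lamp [[ 737.21016541 -404.77435508   10.        ]] red [[ 376.63551748 -252.90082512   15.        ]] camstand base [[669.83388088  30.11394288  10.        ]] [[613.57185684  29.66183377   5.        ]]
```

View pics/ov.png

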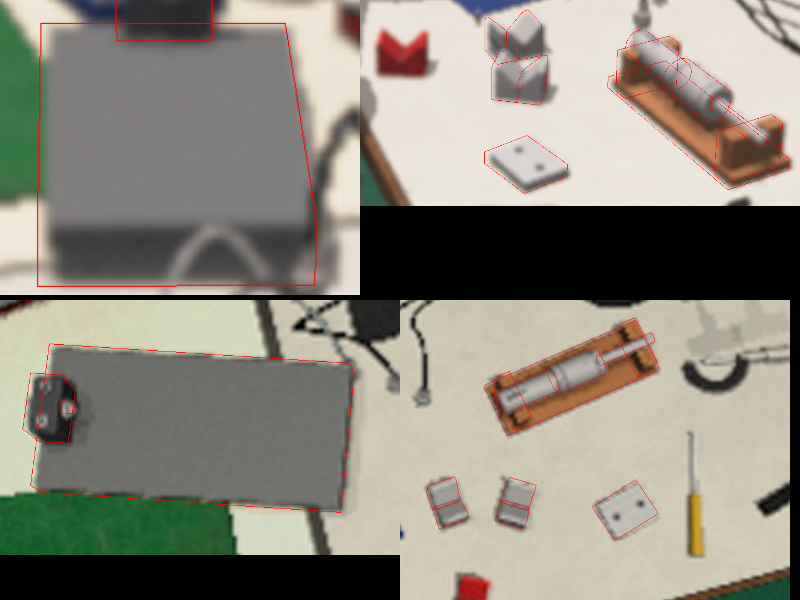

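```bash
cat > go.py <<'E'
import sys,numpy as np
from scipy.spatial.transform import Rotation as R
from plant import bot
x,y,z,w=map(float,sys.argv[1:5])
o=bot.get_obs(); A=R.from_euler('xyz',o['tcp_rot']).as_matrix(); p=o['tool_pos']
B=R.from_euler('xyz',[np.pi,0,w]).as_matrix()
print('t',round(o['time'],1),'pos',np.round(p,1),'rot',np.round(o['tcp_rot'],3),'w',round(o['grip_width'],1),'F',np.round(o['contact_force'],1),'q6',round(o['joint_positions'][5],2))
print('turn',np.round(R.from_matrix(A.T@B).as_rotvec(),3),'then shift',np.round(B.T@(np.array([x,y,z])-p),1))
E
python3 go.py 466.5 -408.3 60 0.55
```

```text
t 1.4 pos [ 120.7 -510.9  226.7] rot [ 3.142 -0.     0.232] w 91.9 F [-0.6  0.4  0. ] q6 -0.15
turn [ 0.    -0.    -0.318] then shift [348.5  93.3 166.7]
```

```bash
python3 -c "
from h import *
print(unproj('top',[(436.5,235),(437,250),(438.5,265)],5))"
python3 -m jog '[[0,0,0,0,0,-0.106],[0,0,0,0,0,-0.106],[0,0,0,0,0,-0.106],[43.5,11.7,0,0,0,0],[43.5,11.7,0,0,0,0],[43.5,11.7,0,0,0,0],[43.5,11.7,0,0,0,0],[43.5,11.7,0,0,0,0],[43.5,11.7,0,0,0,0],[43.5,11.7,0,0,0,0],[43.5,11.7,0,0,0,0]]' 72
python3 -m jog '[[0,0,42,0,0,0],[0,0,42,0,0,0],[0,0,42,0,0,0],[0,0,0,0,0,0],[0,0,0,0,0,0]]'
python3 go.py 466.5 -408.3 2 0.55
```

```text
[[ 542.9096264  -478.14595833    5.        ]
 [ 496.25570873 -477.18985437    5.        ]
 [ 450.18371138 -479.22511621    5.        ]]
time: 2.5
tool_pos: [468.0, -408.1, 226.8]
tcp_rot: [3.141, 0.0, 0.55]
contact_force: [1.0, -0.8, 0.5]
grip_width: 66.0
finger_force: 0.0
time: 3.0
tool_pos: [466.4, -409.1, 101.2]
tcp_rot: [-3.141, 0.0, 0.55]
contact_force: [-0.2, -0.7, 1.5]
grip_width: 66.2
finger_force: 0.0
t 3.0 pos [ 466.4 -409.1  101.2] rot [-3.141  0.     0.55 ] w 66.2 F [-0.2 -0.7  1.5] q6 0.18
turn [-0.001  0.    -0.   ] then shift [ 0.5 -0.6 99.2]
```

```bash
python3 -m jog '[[0,-0.6,40,0,0,0],[0,0,40,0,0,0],[0,0,0,0,0,0],[0,0,0,0,0,0]]'
cat > look.py <<'E'
import sys,json
from h import *
# look.py name side:a,b,c,d top:a,b,c,d
out=[]
for s in sys.argv[2:]:
    n,r=s.split(':'); a,b,c,d=map(int,r.split(',')); im=bot.capture(n)[c:d,a:b,::-1]
    k=min(400/im.shape[1],500/im.shape[0]); j=cv2.resize(im,None,fx=k,fy=k,interpolation=cv2.INTER_CUBIC); o=np.zeros((500,400,3),np.uint8); o[:j.shape[0],:j.shape[1]]=j; out.append(o)
cv2.imwrite(f'pics/{sys.argv[1]}.png',np.hstack(out))
E
python3 look.py pk side:285,355,280,350 top:380,450,225,295
```

```text
time: 3.4
tool_pos: [466.9, -409.7, 23.3]
tcp_rot: [3.139, -0.001, 0.55]
contact_force: [-0.2, 0.1, -0.1]
grip_width: 65.9
finger_force: 0.0
```

View pics/pk.png

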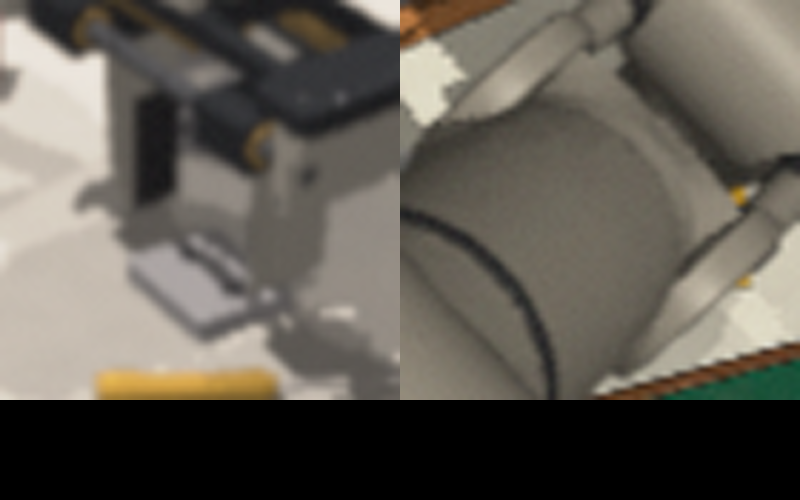

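```bash
python3 -m jog '[[0,-1,11,0,0,0],[0,0,10,0,0,0],[0,0,0,0,0,0],[0,0,0,0,0,0]]'; python3 go.py 466.5 -408.3 2 0.55
python3 -m jog '[[0,0,0,0,0,0],[0,0,0,0,0,0],[0,0,0,0,0,0],[0,0,0,0,0,0],[0,0,0,0,0,0],[0,0,0,0,0,0]]' 30; python3 go.py 466.5 -408.3 2 0.55
```

```text
time: 3.9
tool_pos: [465.9, -408.2, 0.3]
tcp_rot: [3.14, -0.0, 0.55]
contact_force: [0.7, 0.5, 5.6]
grip_width: 66.2
finger_force: 2.4
t 3.9 pos [ 4.659e+02 -4.082e+02  3.000e-01] rot [ 3.14 -0.    0.55] w 66.2 F [0.7 0.5 5.6] q6 0.18
turn [ 0.002 -0.    -0.   ] then shift [ 0.4  0.4 -1.7]
time: 4.5
tool_pos: [465.7, -407.7, 0.3]
tcp_rot: [3.141, -0.0, 0.55]
contact_force: [-0.8, 1.6, 6.9]
grip_width: 50.1
finger_force: 30.7
t 4.5 pos [ 4.657e+02 -4.077e+02  3.000e-01] rot [ 3.141 -0.     0.55 ] w 50.1 F [-0.8  1.6  6.9] q6 0.18
turn [ 0.001 -0.    -0.   ] then shift [ 0.4  0.9 -1.7]
```

```bash
python3 -m jog '[[0,0,-30,0,0,0],[0,0,-40,0,0,0],[0,0,-40,0,0,0],[0,0,-40,0,0,0],[0,0,0,0,0,-0.136],[0,0,0,0,0,-0.136],[0,0,0,0,0,-0.136],[0,0,0,0,0,-0.136],[0,0,0,0,0,-0.136],[0,0,0,0,0,-0.136],[0,0,0,0,0,-0.136]]'; python3 go.py 523.2 158.6 60 1.50
```

```text
time: 5.6
tool_pos: [465.1, -407.2, 148.7]
tcp_rot: [-3.14, -0.001, 1.507]
contact_force: [1.0, -1.2, -1.7]
grip_width: 49.9
finger_force: 29.7
t 5.6 pos [ 465.1 -407.2  148.7] rot [-3.140e+00 -1.000e-03  1.507e+00] w 49.9 F [ 1.  -1.2 -1.7] q6 -0.78
turn [-0.001 -0.001  0.007] then shift [568.5  17.9  88.7]
```

```bash
python3 -m jog '[[20,0,0,0,0,0],[40,2,0,0,0,0.007],[45,2,0,0,0,0],[45,2,0,0,0,0],[45,2,0,0,0,0],[45,2,0,0,0,0],[45,2,0,0,0,0],[45,2,0,0,0,0],[45,1,0,0,0,0],[45,0,0,0,0,0],[45,0,0,0,0,0],[45,0,0,0,0,0]]'
python3 -m jog '[[38,0,0,0,0,0],[20,0,20,0,0,0],[0,0,30,0,0,0],[0,0,20,0,0,0],[0,0,0,0,0,0],[0,0,0,0,0,0]]'; python3 go.py 523.2 158.6 33 1.50
python3 look.py pk2 side:285,355,175,245 top:150,270,190,290
```

```text
time: 6.8
tool_pos: [518.1, 101.7, 149.1]
tcp_rot: [-3.141, 0.0, 1.495]
contact_force: [0.6, 0.8, -1.6]
grip_width: 50.3
finger_force: 29.7
time: 7.4
tool_pos: [523.0, 157.6, 79.6]
tcp_rot: [-3.141, 0.0, 1.495]
contact_force: [-0.3, 0.2, -1.8]
grip_width: 49.9
finger_force: 29.7
t 7.4 pos [523.  157.6  79.6] rot [-3.141  0.     1.495] w 49.9 F [-0.3  0.2 -1.8] q6 0.23
turn [-0.001  0.    -0.005] then shift [ 1.   0.1 46.6]
```

View pics/pk2.png

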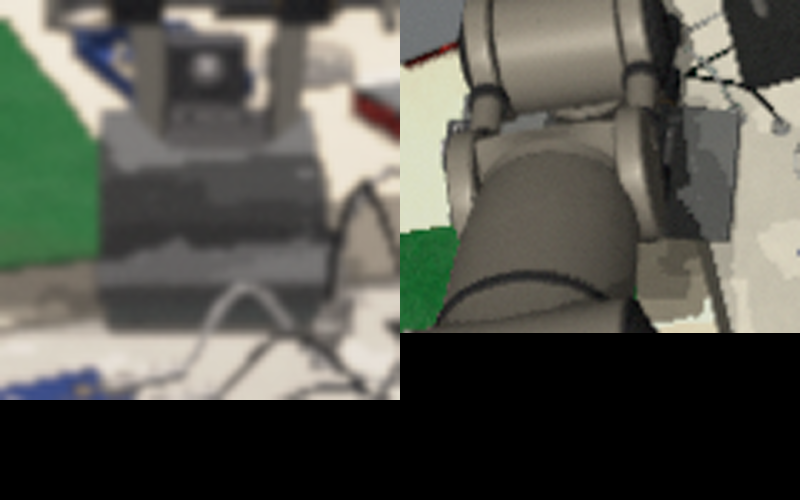

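```bash
python3 -c "
from h import *
print(proj('side',[[523,157.6,90],[523,157.6,120],[523,157.6,140]]), (163+272)/2/5.714+285)
q=place([np.array([[-95,0,61.],[-90,0,61]])],527,213.5,0,-1.64)[0];print(q,proj('side',q),unproj('side',[(320.9,186.4)],61))"
python3 -m jog '[[0.5,0,20,0,0,-0.005],[0.5,0,15,0,0,0],[0,0,6,0,0,0],[0,0,0,0,0,0],[0,0,0,0,0,0]]'
```

```text
[[321.1684153  195.00045739]
 [321.27142577 185.15367855]
 [321.34095801 178.51669198]] 323.064403220161
[[533.56910262 308.27260623  61.        ]
 [533.22336038 303.28457432  61.        ]] [[319.82257652 187.06948509]
 [319.86216912 187.6008555 ]] [[537.54831065 314.35196216  61.        ]]
time: 8.0
tool_pos: [523.9, 158.7, 39.7]
tcp_rot: [3.14, -0.0, 1.5]
contact_force: [0.9, 0.1, -1.5]
grip_width: 49.7
finger_force: 29.7
```

```bash
python3 -m jog '[[1,-2.4,4,0,0,0],[0,0,3,0,0,0],[0,0,2,0,0,0],[0,0,0,0,0,0]]'; python3 go.py 521.5 159.9 31 1.50
```

```text
time: 8.4
tool_pos: [520.8, 159.9, 30.3]
tcp_rot: [3.141, 0.0, 1.5]
contact_force: [-3.1, 0.2, 5.4]
grip_width: 49.5
finger_force: 32.3
t 8.4 pos [520.8 159.9  30.3] rot [3.141 0.    1.5  ] w 49.5 F [-3.1  0.2  5.4] q6 0.23
turn [ 0.  0. -0.] then shift [ 0.   0.7 -0.7]
```

```bash
python3 -m jog '[[0,0,0,0,0,0],[0,0,0,0,0,0],[0,0,0,0,0,0],[0,0,0,0,0,0],[0,0,-20,0,0,0],[0,0,-40,0,0,0],[0,0,-40,0,0,0],[0,0,-20,0,0,0],[0,0,0,0,0,0]]' 72; python3 go.py 470.5 -297.5 150 1.28
```

```text
time: 9.3
tool_pos: [521.7, 160.2, 152.3]
tcp_rot: [3.138, -0.001, 1.5]
contact_force: [-0.5, 0.2, -0.3]
grip_width: 66.2
finger_force: 0.0
t 9.3 pos [521.7 160.2 152.3] rot [ 3.138e+00 -1.000e-03  1.500e+00] w 66.2 F [-0.5  0.2 -0.3] q6 0.23
turn [ 0.004 -0.001  0.22 ] then shift [-453.1   82.1    2.3]
```

```bash
python3 -m jog '[[-20,2,0,0,0,0],[-40,3,0,0,0,-0.127],[-40,3,0,0,0,-0.127],[-40,0,0,0,0,-0.127],[-40,0,0,0,0,0],[-40,0,0,0,0,0],[-40,0,0,0,0,0],[-40,0,0,0,0,0],[-30,0,0,0,0,0],[0,0,0,0,0,0]]' 72
python3 - <<'E'
from h import *
bot.capture('top'); bot.capture('side')
for t,p,z,x0 in(('inspection_plate',(206,241),0,(525,213,-1.64)),('packing_plate',None,30,(521.5,159,1.5))):
  for n in CM:
    l=bot.outline_of(t,n); print(t,n,[(round(d['p'],2),[int(v) for v in d['pixel']],d['mask'].sum()) for d in l])
    q=proj(n,np.array([x0[0],x0[1],30]))[0]
    l=[d for d in l if np.hypot(*(d['pixel']-q))<15]
    if l: v,f=fit(t,{n:l[0]['mask']},z,x0); print(np.round(v,2),round(f,3))
E
python3 go.py 471 -228.9 150 1.88
```

```text
time: 10.3
tool_pos: [591.5, -163.8, 147.2]
tcp_rot: [-3.139, -0.001, 1.877]
contact_force: [1.4, 0.1, 0.2]
grip_width: 66.0
finger_force: 0.0
inspection_plate side [(0.79, [317, 206], np.int64(1381))]
[530.33 226.01  -1.64] 0.313
inspection_plate top [(0.58, [193, 230], np.int64(1713))]
packing_plate side [(0.51, [324, 212], np.int64(118))]
[523.45 159.89   1.49] 0.251
packing_plate top []
t 10.6 pos [ 591.6 -158.9  149.4] rot [-3.141e+00 -1.000e-03  1.882e+00] w 66.3 F [ 0.1 -0.4 -0.5] q6 -0.7
turn [-0.001 -0.001  0.002] then shift [ -29.9 -136.2   -0.6]
```

```bash
python3 -m jog '[[-8,-34,0,0,0,0],[-8,-34,0,0,0,0],[-8,-34,0,0,0,0],[-6,-34,0,0,0,0],[0,0,20,0,0,0],[0,0,35,0,0,0],[0,0,35,0,0,0],[0,0,0,0,0,0],[0,0,0,0,0,0]]' 72
python3 go.py 471 -228.9 7 1.88; python3 look.py v1 side:285,355,255,325
```

```text
time: 11.5
tool_pos: [471.8, -229.9, 60.2]
tcp_rot: [-3.141, -0.0, 1.882]
contact_force: [0.7, -0.4, 0.6]
grip_width: 66.1
finger_force: 0.0
t 11.5 pos [ 471.8 -229.9   60.2] rot [-3.141 -0.     1.882] w 66.1 F [ 0.7 -0.4  0.6] q6 -0.91
turn [-0.    -0.     0.002] then shift [ 1.2 -0.5 53.2]
```

View pics/v1.png

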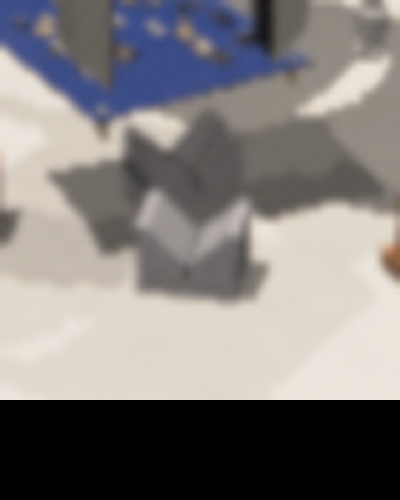

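The fingers straddle the far block evenly: their inner edges are at crop columns 108 and 255, and the block spans 125–240. I'm going down to grip it.

```bash
python3 -m jog '[[1,0,25,0,0,0],[0,0,20,0,0,0],[0,0,8,0,0,0],[0,0,0,0,0,0]]'
python3 -m jog '[[0,0,0,0,0,0],[0,0,0,0,0,0],[0,0,0,0,0,0],[0,0,0,0,0,0],[0,0,0,0,0,0],[0,0,-20,0,0,0],[0,0,-40,0,0,0],[0,0,-40,0,0,0],[0,0,0,0,0,0]]' 25
python3 go.py 530 268.5 110 1.5
python3 - <<'E'
from h import *
o=bot.get_obs()
p=o['tool_pos']
M['vblock_a']=V
for n in CM:
    bot.capture(n)
    for d in bot.outline_of('vblock_a',n): print(n,round(d['p'],2),d['pixel'],d['mask'].sum())
print(proj('side',[p[0],p[1],p[2]+8]))
E
```

```text
time: 11.95
tool_pos: [471.7, -229.5, 7.3]
tcp_rot: [3.141, 0.0, 1.881]
contact_force: [0.5, -0.2, 0.6]
grip_width: 66.2
finger_force: 0.0
time: 12.85
tool_pos: [473.9, -231.2, 111.4]
tcp_rot: [3.136, 0.007, 1.881]
contact_force: [1.2, -0.9, -2.7]
grip_width: 40.4
finger_force: 29.5
t 12.8 pos [ 473.9 -231.2  111.4] rot [3.136 0.007 1.881] w 40.4 F [ 1.2 -0.9 -2.7] q6 -0.91
turn [0.007 0.006 0.381] then shift [502.4  20.6   1.4]
side 0.81 [323.9, 247.5] 213
side 0.79 [317.0, 295.7] 304
side 0.5 [275.4, 291.0] 294
top 0.7 [416.9, 207.6] 348
[[316.14570463 242.76771193]]
```

```bash
python3 - <<'E'
from h import *
p=bot.get_obs()['tool_pos']; bot.capture('side')
for d in bot.outline_of('vblock_a','side'):
    ys,xs=np.nonzero(d['mask']); print(round(d['p'],2),d['pixel'],xs.min(),xs.max(),ys.min(),ys.max(),xs.mean(),ys.mean())
    if ys.mean()<265:
        print(fit('vblock_a',{'side':d['mask']},p[2]-7,(p[0],p[1],-1.26)),p)
E
python3 look.py v1b side:285,355,225,315
```

```text
0.78 [315.3, 298.7] 309 327 290 307 317.94814814814816 299.0925925925926
0.74 [322.1, 247.4] 309 326 236 254 318.10887096774195 245.91129032258064
(array([ 4.78323020e+02, -2.31097753e+02, -3.69190902e-01]), np.float64(0.2432321315623023)) [ 470.32841598 -228.80597433  105.18595207]
0.66 [276.1, 290.3] 264 285 280 298 274.6756756756757 289.66366366366367
```

View pics/v1b.png

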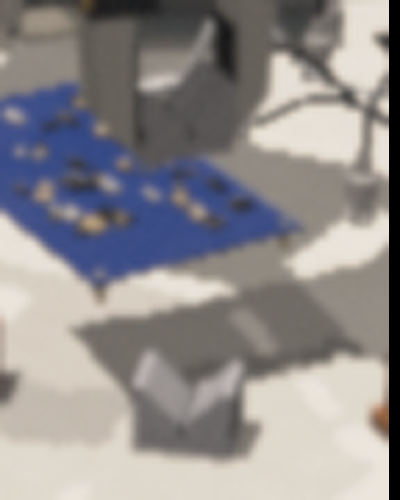

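```bash
python3 -m jog '[[0,0,0,0,0,0.127],[0,0,0,0,0,0.127],[0,0,0,0,0,0.127],[20,0,0,0,0,0],[40,3,0,0,0,0],[45,3,0,0,0,0],[45,3,0,0,0,0],[45,3,0,0,0,0],[45,3,0,0,0,0],[45,3,0,0,0,0],[45,2,0,0,0,0],[45,0,0,0,0,0]]'
python3 -m jog '[[40,0,0,0,0,0],[40,0,0,0,0,0],[40,0,0,0,0,0],[0,0,0,0,0,0],[0,0,0,0,0,0]]'
python3 go.py 529 267.6 38 1.5
```

```text
time: 14.4
tool_pos: [517.6, 144.9, 105.7]
tcp_rot: [-3.14, 0.0, 1.5]
contact_force: [0.6, 0.2, -1.8]
grip_width: 40.1
finger_force: 29.5
time: 14.9
tool_pos: [525.6, 263.3, 105.3]
tcp_rot: [-3.139, 0.001, 1.502]
contact_force: [-0.4, -1.0, -2.2]
grip_width: 40.3
finger_force: 29.5
t 14.9 pos [525.6 263.3 105.3] rot [-3.139e+00  1.000e-03  1.502e+00] w 40.3 F [-0.4 -1.  -2.2] q6 0.4
turn [-0.002  0.001  0.002] then shift [ 4.6  3.1 67.3]
```

```bash
python3 -m jog '[[4.5,3,20,0,0,0],[0,0,30,0,0,0],[0,0,10,0,0,0],[0,0,0,0,0,0],[0,0,0,0,0,0]]'; python3 go.py 529 267.6 37 1.5
python3 -m jog '[[0,0,4,0,0,0],[0,0,3,0,0,0],[0,0,0,0,0,0]]'; python3 go.py 529 267.6 37 1.5
```

```text
time: 15.4
tool_pos: [530.3, 266.5, 47.3]
tcp_rot: [3.141, -0.0, 1.499]
contact_force: [0.2, 0.1, -1.6]
grip_width: 40.1
finger_force: 29.5
t 15.4 pos [530.3 266.5  47.3] rot [ 3.141 -0.     1.499] w 40.1 F [ 0.2  0.1 -1.6] q6 0.41
turn [ 0.001 -0.    -0.001] then shift [ 1.  -1.4 10.3]
time: 15.7
tool_pos: [529.7, 267.0, 39.8]
tcp_rot: [3.142, 0.0, 1.5]
contact_force: [-0.3, 0.2, -1.8]
grip_width: 40.2
finger_force: 29.5
t 15.7 pos [529.7 267.   39.8] rot [3.142 0.    1.5  ] w 40.2 F [-0.3  0.2 -1.8] q6 0.41
turn [ 0.  0. -0.] then shift [ 0.5 -0.7  2.8]
```

Touch down, release, rise and pull back so that both cameras see the plate.

```bash
python3 -m jog '[[0.5,-0.7,1.5,0,0,0],[0,0,1.3,0,0,0],[0,0,0,0,0,0]]'; python3 go.py 529 267.6 37 1.5
python3 -m jog '[[0,0,0,0,0,0],[0,0,0,0,0,0],[0,0,0,0,0,0],[0,0,0,0,0,0],[0,0,-20,0,0,0],[0,0,-40,0,0,0],[0,0,-40,0,0,0],[-20,0,-20,0,0,0],[-40,0,0,0,0,0],[-40,0,0,0,0,0],[-40,0,0,0,0,0],[-40,0,0,0,0,0]]' 70; python3 go.py 471 -297.5 150 1.28
```

```text
time: 16.0
tool_pos: [529.1, 267.8, 37.4]
tcp_rot: [3.141, -0.0, 1.5]
contact_force: [-2.4, -0.6, 2.4]
grip_width: 40.1
finger_force: 29.5
t 16.0 pos [529.1 267.8  37.4] rot [ 3.141 -0.     1.5  ] w 40.1 F [-2.4 -0.6  2.4] q6 0.41
turn [ 0. -0.  0.] then shift [-0.2 -0.1  0.4]
time: 17.2
tool_pos: [516.0, 86.7, 157.1]
tcp_rot: [3.141, 0.0, 1.5]
contact_force: [0.8, -0.6, 0.4]
grip_width: 64.5
finger_force: 0.0
t 17.2 pos [516.   86.7 157.1] rot [3.141 0.    1.5  ] w 64.5 F [ 0.8 -0.6  0.4] q6 0.09
turn [0.001 0.    0.22 ] then shift [-381.    67.     7.1]
```

```bash
python3 -m jog '[[-20,-2,0,0,0,0],[-40,-2,0,0,0,0],[-45,-2,0,0,0,0],[-45,-2,0,0,0,0],[-45,-2,0,0,0,0],[-45,-2,0,0,0,0],[-45,-2,0,0,0,0],[-45,-2,0,0,0,0],[-40,-2,0,0,0,0],[-17,0,0,0,0,0.11],[0,0,0,0,0,0.11],[0,0,0,0,0,0]]'
cat > meas.py <<'E'
from h import *
PX,PY,PW=525.2,213.5,-1.64
def loc(v): c,s=np.cos(PW),np.sin(PW); dx,dy=v[0]-PX,v[1]-PY; return np.round([c*dx+s*dy,-s*dx+c*dy],1)
bot.capture('top'); bot.capture('side')
for t,zz in(('inspection_plate',[(525,213,-1.64,0)]),('packing_plate',[(521.5,159,1.5,30)]),('vblock_a',[(529,268,1.5,30),(521.5,159,1.5,40)])):
  for n in CM:
    L=bot.outline_of(t,n)
    for x,y,w,z in zz:
      q=proj(n,np.array([x,y,z+10]))[0]; l=[d for d in L if np.hypot(*(np.argwhere(d['mask'])[:,::-1].mean(0)-q))<8]
      if l: v,f=fit(t,{n:l[0]['mask']},z,(x,y,w)); print(t,n,l[0]['mask'].sum(),np.round(v,2),loc(v),round(f,2))
E
python3 meas.py; python3 go.py 471 -297.5 150 1.28
```

```text
time: 18.4
tool_pos: [470.6, -297.3, 156.7]
tcp_rot: [-3.141, -0.0, 1.277]
contact_force: [-0.6, -0.0, -0.6]
grip_width: 64.2
finger_force: 0.0
inspection_plate side 504 [526.96 233.32  -1.68] [-19.9   0.4] 2.59
inspection_plate top 2638 [527.05 213.1   -1.62] [0.3 1.9] 0.36
packing_plate side 80 [523.56 157.86   1.5 ] [55.6  2.2] 0.87
packing_plate top 236 [520.01 158.09   1.45] [55.6 -1.3] 0.07
vblock_a top 172 [529.74 267.51   1.54] [-54.2   0.8] 0.13
t 18.8 pos [ 471.1 -296.2  157. ] rot [3.141 0.    1.281] w 64.3 F [ 0.3  0.4 -0.3] q6 -0.41
turn [0.    0.    0.001] then shift [-1.2  0.3  7. ]
```

```bash
python3 -m jog '[[-1,0,20,0,0,0],[0,0,40,0,0,0],[0,0,40,0,0,0],[0,0,30,0,0,0],[0,0,15,0,0,0],[0,0,5,0,0,0],[0,0,0,0,0,0]]'; python3 go.py 471 -297.5 7 1.28
python3 -m jog '[[0,0,0,0,0,0],[0,0,0,0,0,0],[0,0,0,0,0,0],[0,0,0,0,0,0],[0,0,0,0,0,0],[0,0,-20,0,0,0],[0,0,-40,0,0,0],[0,0,-40,0,0,0],[0,0,-20,0,0,0],[0,0,0,0,0,0]]' 25
python3 go.py 521.4 158.6 125 1.5
```

```text
time: 19.5
tool_pos: [470.6, -297.4, 6.6]
tcp_rot: [-3.141, -0.0, 1.28]
contact_force: [0.5, -0.7, -1.0]
grip_width: 64.3
finger_force: 0.0
t 19.5 pos [ 470.6 -297.4    6.6] rot [-3.141 -0.     1.28 ] w 64.3 F [ 0.5 -0.7 -1. ] q6 -0.41
turn [-0.001 -0.     0.   ] then shift [ 0.   0.4 -0.4]
time: 20.5
tool_pos: [472.0, -298.7, 130.0]
tcp_rot: [3.136, 0.003, 1.28]
contact_force: [0.2, -0.4, -1.4]
grip_width: 39.5
finger_force: 30.0
t 20.5 pos [ 472.  -298.7  130. ] rot [3.136e+00 3.000e-03 1.280e+00] w 39.5 F [ 0.2 -0.4 -1.4] q6 -0.41
turn [ 0.006  0.003 -0.22 ] then shift [459.7  16.9   5. ]
```

```bash
python3 -m jog '[[0,0,0,0,0,-0.11],[0,0,0,0,0,-0.11],[20,0,0,0,0,0],[40,2,0,0,0,0],[45,2,0,0,0,0],[45,2,0,0,0,0],[45,2,0,0,0,0],[45,2,0,0,0,0],[45,2,0,0,0,0],[45,2,0,0,0,0],[45,2,0,0,0,0],[45,1,0,0,0,0]]'
python3 -m jog '[[38,0,0,0,0,0],[0,0,0,0,0,0],[0,0,35,0,0,0],[0,0,30,0,0,0],[0,0,0,0,0,0],[0,0,0,0,0,0]]'
python3 go.py 521.2 158.6 47 1.5
```

```text
time: 21.7
tool_pos: [515.9, 122.7, 125.6]
tcp_rot: [-3.139, 0.0, 1.498]
contact_force: [0.9, -0.6, -2.7]
grip_width: 39.8
finger_force: 30.0
time: 22.3
tool_pos: [519.3, 157.8, 61.5]
tcp_rot: [-3.139, 0.001, 1.499]
contact_force: [1.1, 0.1, -0.6]
grip_width: 39.8
finger_force: 30.0
t 22.3 pos [519.3 157.8  61.5] rot [-3.139e+00  1.000e-03  1.499e+00] w 39.8 F [ 1.1  0.1 -0.6] q6 0.23
turn [-0.002  0.001 -0.001] then shift [ 0.9  1.9 14.5]
```

```bash
python3 -m jog '[[1,1.8,4,0,0,0],[0,0,4,0,0,0],[0,0,3,0,0,0],[0,0,0,0,0,0],[0,0,0,0,0,0]]'
python3 go.py 521.2 158.6 47 1.5
python3 -m jog '[[0,0,1.5,0,0,0],[0,0,1.3,0,0,0],[0,0,0,0,0,0]]'
python3 go.py 521.2 158.6 47 1.5
```

```text
time: 22.8
tool_pos: [522.0, 158.9, 51.1]
tcp_rot: [3.141, 0.0, 1.5]
contact_force: [0.2, -0.2, -1.7]
grip_width: 39.9
finger_force: 30.0
t 22.8 pos [522.  158.9  51.1] rot [3.141 0.    1.5  ] w 39.9 F [ 0.2 -0.2 -1.7] q6 0.23
turn [ 0.  0. -0.] then shift [-0.3 -0.8  4.1]
time: 23.1
tool_pos: [521.8, 158.9, 47.9]
tcp_rot: [-3.141, 0.0, 1.5]
contact_force: [-0.1, -0.4, -2.1]
grip_width: 39.7
finger_force: 30.0
t 23.1 pos [521.8 158.9  47.9] rot [-3.141  0.     1.5  ] w 39.7 F [-0.1 -0.4 -2.1] q6 0.23
turn [-0.  0. -0.] then shift [-0.3 -0.6  0.9]
```

```bash
python3 -m jog '[[0,-0.5,1,0,0,0],[0,0,0.7,0,0,0],[0,0,0,0,0,0]]'
python3 -m jog '[[0,0,0,0,0,0],[0,0,0,0,0,0],[0,0,0,0,0,0],[0,0,0,0,0,0],[0,0,-20,0,0,0],[0,0,-40,0,0,0],[0,0,-40,0,0,0],[-20,0,-20,0,0,0],[-40,0,0,0,0,0],[-45,0,0,0,0,0],[-45,0,0,0,0,0],[-45,0,0,0,0,0]]' 65; python3 go.py 603 -360 150 1.98
```

```text
time: 23.4
tool_pos: [521.8, 158.9, 47.7]
tcp_rot: [3.14, -0.0, 1.5]
contact_force: [-2.2, -1.3, 8.9]
grip_width: 39.5
finger_force: 30.0
time: 24.6
tool_pos: [507.2, -37.1, 166.5]
tcp_rot: [3.141, 0.0, 1.5]
contact_force: [-0.3, -0.8, 0.5]
grip_width: 59.8
finger_force: 0.0
t 24.6 pos [507.2 -37.1 166.5] rot [3.141 0.    1.5  ] w 59.8 F [-0.3 -0.8  0.5] q6 -0.15
turn [ 0.    0.   -0.48] then shift [-334.4  -40.6   16.5]
```

```bash
python3 -m jog '[[-20,7,0,0,0,0],[-40,15,0,0,0,0],[-40,15,0,0,0,0],[-40,15,0,0,0,-0.0],[-40,15,0,0,0,0],[-40,15,0,0,0,0],[-40,15,0,0,0,0],[-40,15,0,0,0,0],[-4,0,0,0,0,-0.14],[0,0,0,0,0,-0.14],[0,0,0,0,0,-0.14],[0,0,0,0,0,-0.06]]' 65
python3 go.py 597.8 -348.1 60 1.98; python3 meas.py
```

```text
time: 25.8
tool_pos: [597.6, -346.9, 165.8]
tcp_rot: [-3.141, -0.001, 1.984]
contact_force: [-0.3, -0.4, 0.1]
grip_width: 59.9
finger_force: 0.0
t 25.8 pos [ 597.6 -346.9  165.8] rot [-3.141e+00 -1.000e-03  1.984e+00] w 59.9 F [-0.3 -0.4  0.1] q6 -1.05
turn [-0.    -0.001  0.004] then shift [ -1.2  -0.3 105.8]
inspection_plate side 1136 [528.19 226.38  -1.65] [-13.1   2.1] 0.6
inspection_plate top 2679 [527.11 223.08   1.49] [-9.7  1.2] 0.31
packing_plate side 90 [524.1  155.81   1.52] [57.6  2.9] 0.71
vblock_a side 126 [533.23 271.8    1.47] [-58.7   4. ] 0.24
vblock_a side 162 [527.09 160.92   1.66] [52.3  5.5] 0.16
vblock_a top 150 [529.01 268.32   1.47] [-55.   0.] 0.21
vblock_a top 115 [519.07 158.82   4.74] [55.  -2.3] 0.49
```

```bash
python3 -m jog '[[-1,0,20,0,0,0],[0,0,40,0,0,0],[0,0,40,0,0,0],[0,0,0,0,0,0],[0,0,0,0,0,0]]'; python3 go.py 597.8 -348.1 17 1.98; python3 look.py sh side:350,430,260,340 top:160,260,205,270
```

```text
time: 26.7
tool_pos: [598.2, -347.7, 66.8]
tcp_rot: [-3.141, -0.001, 1.98]
contact_force: [0.5, -0.3, 1.0]
grip_width: 59.5
finger_force: 0.0
t 26.7 pos [ 598.2 -347.7   66.8] rot [-3.141e+00 -1.000e-03  1.980e+00] w 59.5 F [ 0.5 -0.3  1. ] q6 -1.05
turn [-0.    -0.001 -0.   ] then shift [-0.2 -0.5 49.8]
```

View pics/sh.png

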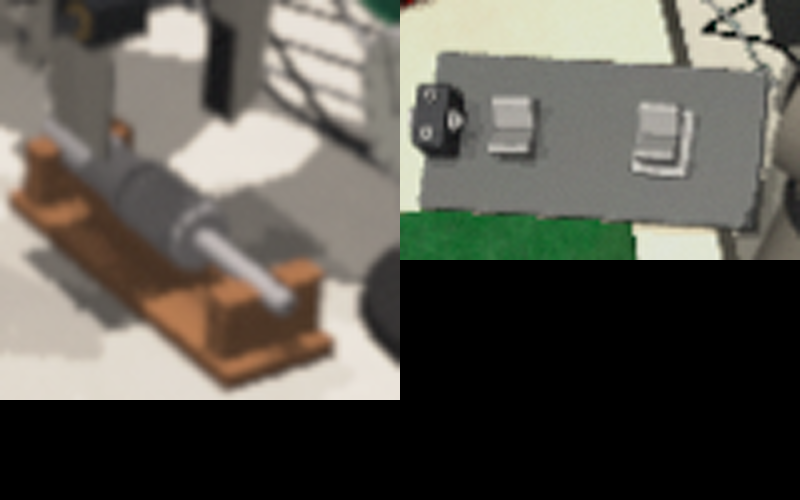

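The right half shows both V-blocks placed on the plate in line with the ball, with the second one on the packing. In the left half the open fingers straddle the barrel. I'm gripping it.

```bash
python3 -m jog '[[0,0,25,0,0,0],[0,0,20,0,0,0],[0,0,5,0,0,0],[0,0,0,0,0,0],[0,0,0,0,0,0]]'; python3 go.py 597.8 -348.1 17 1.98
python3 -m jog '[[0,0,0,0,0,0],[0,0,0,0,0,0],[0,0,0,0,0,0],[0,0,0,0,0,0],[0,0,0,0,0,0],[0,0,0,0,0,0]]' 20
python3 go.py 597.8 -348.1 17 1.98
```

```text
time: 27.3
tool_pos: [599.2, -348.4, 18.6]
tcp_rot: [3.14, 0.003, 1.98]
contact_force: [-0.4, -0.2, -0.1]
grip_width: 59.9
finger_force: 0.0
t 27.3 pos [ 599.2 -348.4   18.6] rot [3.14e+00 3.00e-03 1.98e+00] w 59.9 F [-0.4 -0.2 -0.1] q6 -1.05
turn [ 0.002  0.003 -0.   ] then shift [ 0.9 -1.2  1.6]
time: 27.9
tool_pos: [598.2, -347.7, 16.6]
tcp_rot: [3.142, 0.0, 1.98]
contact_force: [-0.3, -0.2, 1.6]
grip_width: 29.2
finger_force: 30.0
t 27.9 pos [ 598.2 -347.7   16.6] rot [3.142 0.    1.98 ] w 29.2 F [-0.3 -0.2  1.6] q6 -1.05
turn [ 0.  0. -0.] then shift [-0.2 -0.5 -0.4]
```

```bash
python3 -m jog '[[0,0,-10,0,0,0],[0,0,-20,0,0,0],[0,0,-30,0,0,0],[0,0,-30,0,0,0],[0,0,-30,0,0,0],[0,0,-15,0,0,0],[0,0,0,0,0,0.08],[0,0,0,0,0,0.1],[0,0,0,0,0,0.1],[0,0,0,0,0,0.1],[0,0,0,0,0,0.1],[0,0,0,0,0,0]]'
python3 go.py 513 150 140 1.5; python3 look.py lift side:350,450,210,310
```

```text
time: 29.1
tool_pos: [597.7, -347.3, 150.9]
tcp_rot: [-3.14, -0.001, 1.499]
contact_force: [1.3, 0.1, -5.1]
grip_width: 29.5
finger_force: 30.0
t 29.1 pos [ 597.7 -347.3  150.9] rot [-3.140e+00 -1.000e-03  1.499e+00] w 29.5 F [ 1.3  0.1 -5.1] q6 -0.57
turn [-0.001 -0.001 -0.001] then shift [ 490.1 -119.7   10.9]
```

View pics/lift.png

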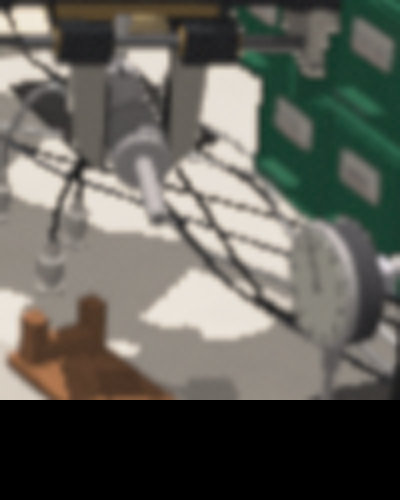

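```bash
python3 -c "
from h import *
c,s=np.cos(1.5),np.sin(1.5)
print([proj('side',[597.7-c*(13.2+x),-347.3-s*(13.2+x),168.3])[0].round(1) for x in(25,85)])"
python3 -m jog '[[0,-15,0,0,0,0],[0,-30,0,0,0,0],[10,-30,0,0,0,0],[20,-25,0,0,0,0],[40,-13,0,0,0,0],[40,0,0,0,0,0],[40,0,0,0,0,0],[40,0,0,0,0,0],[40,0,0,0,0,0],[40,0,0,0,0,0],[40,0,0,0,0,0],[40,0,0,0,0,0]]'
python3 go.py 526.2 226.7 110 1.504
```

```text
[array([383.4, 251. ]), array([387.2, 264.6])]
time: 30.35
tool_pos: [510.1, 11.1, 151.7]
tcp_rot: [3.141, 0.0, 1.503]
contact_force: [1.0, -1.1, -4.8]
grip_width: 29.2
finger_force: 30.0
t 30.4 pos [510.1  11.1 151.7] rot [3.141 0.    1.503] w 29.2 F [ 1.  -1.1 -4.8] q6 -0.06
turn [ 0.     0.    -0.001] then shift [216.2   1.7  41.7]
```

```bash
python3 -m jog '[[40,0,0,0,0,0],[40,0,0,0,0,0],[40,0,0,0,0,0],[40,0,0,0,0,0],[35,1,0,0,0,0],[15,0,0,0,0,0],[0,0,0,0,0,0],[0,0,0,0,0,0]]'
python3 go.py 526.2 226.7 110 1.504
python3 -m jog '[[0,0,20,0,0,0],[0,0,20,0,0,0],[0,0,0,0,0,0],[0,0,0,0,0,0]]'
python3 go.py 526.2 226.7 44 1.504
```

```text
time: 31.15
tool_pos: [525.9, 218.4, 151.2]
tcp_rot: [-3.141, 0.001, 1.502]
contact_force: [-0.6, 0.4, -4.9]
grip_width: 29.2
finger_force: 30.0
t 31.1 pos [525.9 218.4 151.2] rot [-3.141e+00  1.000e-03  1.502e+00] w 29.2 F [-0.6  0.4 -4.9] q6 0.33
turn [-0.001  0.001 -0.002] then shift [ 8.3 -0.3 41.2]
time: 31.55
tool_pos: [526.3, 217.8, 111.7]
tcp_rot: [-3.141, 0.001, 1.499]
contact_force: [0.1, -0.4, -5.3]
grip_width: 29.4
finger_force: 30.0
t 31.6 pos [526.3 217.8 111.7] rot [-3.141e+00  1.000e-03  1.499e+00] w 29.4 F [ 0.1 -0.4 -5.3] q6 0.33
turn [-0.     0.001 -0.005] then shift [ 8.9 -0.7 67.7]
```

```bash
python3 -m jog '[[8,-0.5,10,0,0,-0.004],[0,0,20,0,0,0],[0,0,20,0,0,0],[0,0,10,0,0,0],[0,0,0,0,0,0],[0,0,0,0,0,0]]'
python3 go.py 526.2 226.7 44 1.504; python3 look.py near side:290,350,170,235 top:160,260,205,270
```

```text
time: 32.15
tool_pos: [526.8, 227.2, 52.0]
tcp_rot: [3.14, -0.0, 1.504]
contact_force: [0.8, 0.0, -4.5]
grip_width: 29.3
finger_force: 30.0
t 32.1 pos [526.8 227.2  52. ] rot [ 3.14  -0.     1.504] w 29.3 F [ 0.8  0.  -4.5] q6 0.34
turn [ 0.001 -0.    -0.   ] then shift [-0.5 -0.6  8. ]
```

View pics/near.png

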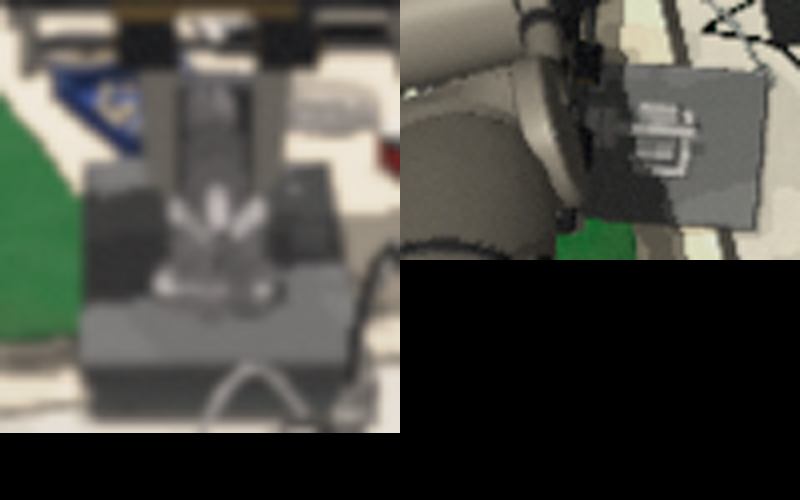

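The thin journal, at side crop (215,205), hangs centrally over the V (flanks at 175 and 250). I'm lowering it gently.

```bash
python3 -m jog '[[0,-0.5,3,0,0,0],[0,0,2,0,0,0],[0,0,1,0,0,0],[0,0,0,0,0,0],[0,0,0,0,0,0]]'
python3 -m jog '[[0,0,0.7,0,0,0],[0,0,0.7,0,0,0],[0,0,0,0,0,0],[0,0,0,0,0,0]]'
python3 go.py 526.2 226.7 43.6 1.504
```

```text
time: 32.75
tool_pos: [525.7, 226.9, 45.4]
tcp_rot: [3.142, 0.0, 1.504]
contact_force: [0.5, 0.2, -4.7]
grip_width: 28.8
finger_force: 30.0
time: 33.15
tool_pos: [526.1, 226.9, 44.2]
tcp_rot: [3.141, -0.0, 1.504]
contact_force: [1.4, 0.1, -3.9]
grip_width: 29.1
finger_force: 30.0
t 33.1 pos [526.1 226.9  44.2] rot [ 3.141 -0.     1.504] w 29.1 F [ 1.4  0.1 -3.9] q6 0.34
turn [ 0.001 -0.    -0.   ] then shift [-0.2  0.1  0.6]
```

```bash
python3 -m jog '[[0,0,0.5,0,0,0],[0,0,0.4,0,0,0],[0,0,0,0,0,0],[0,0,0,0,0,0]]'; python3 -m jog '[[0,0,0.3,0,0,0],[0,0,0,0,0,0],[0,0,0,0,0,0]]'
```

```text
time: 33.55
tool_pos: [526.4, 227.0, 43.8]
tcp_rot: [3.14, -0.0, 1.504]
contact_force: [0.9, -0.4, 5.4]
grip_width: 29.4
finger_force: 30.0
time: 33.85
tool_pos: [526.4, 227.0, 43.8]
tcp_rot: [3.14, -0.0, 1.504]
contact_force: [0.4, -1.6, 6.6]
grip_width: 29.2
finger_force: 30.0
```

```bash
python3 -m jog '[[0,0,0,0,0,0],[0,0,0,0,0,0],[0,0,0,0,0,0],[0,0,0,0,0,0],[0,0,-10,0,0,0],[0,0,-30,0,0,0],[0,0,-40,0,0,0],[0,0,-40,0,0,0],[-20,0,0,0,0,0],[-40,0,0,0,0,0],[-40,0,0,0,0,0],[-40,0,0,0,0,0]]' 55
python3 -m jog '[[-40,0,0,0,0,0],[-40,0,0,0,0,0],[-40,0,0,0,0,0],[-40,0,0,0,0,0],[-40,0,0,0,0,0],[-40,0,0,0,0,0],[-20,0,0,0,0,0],[0,0,0,0,0,0]]'
python3 - <<'E'
from h import *
exec(open('meas.py').read().split('bot.capture')[0].split('\n',1)[1])
ims={n:bot.capture(n) for n in CM}
for n in CM:
    for d in bot.outline_of('shaft',n):
        print(n,round(d['p'],2),d['pixel'],d['mask'].sum())
        if d['p']>.5:
            for z in(61,): v,f=fit('shaft',{n:d['mask']},z,(525.2,213.5,-1.64)); print(np.round(v,2),loc(v),round(f,2))
q=lambda i,a,b,c,d:cv2.resize(i[c:d,a:b,::-1],(400,int(400*(d-c)/(b-a))),interpolation=cv2.INTER_CUBIC)
A=q(ims['side'],290,350,170,235);B=q(ims['top'],155,245,205,275)
B=cv2.copyMakeBorder(B,0,A.shape[0]-B.shape[0],0,0,cv2.BORDER_CONSTANT)
cv2.imwrite('pics/fin.png',np.hstack([A,B]))
E
```

```text
time: 35.05
tool_pos: [516.1, 86.1, 163.6]
tcp_rot: [3.141, 0.0, 1.505]
contact_force: [0.3, -0.6, -0.3]
grip_width: 50.6
finger_force: 0.0
time: 35.85
tool_pos: [498.8, -174.8, 163.4]
tcp_rot: [3.141, 0.001, 1.5]
contact_force: [-0.6, 0.6, -0.6]
grip_width: 50.5
finger_force: 0.0
top 0.94 [200.7, 238.2] 463
[524.19 212.95  -1.64] [ 0.6 -1. ] 0.15
top 0.21 [187.5, 238.1] 40
```

View pics/fin.png

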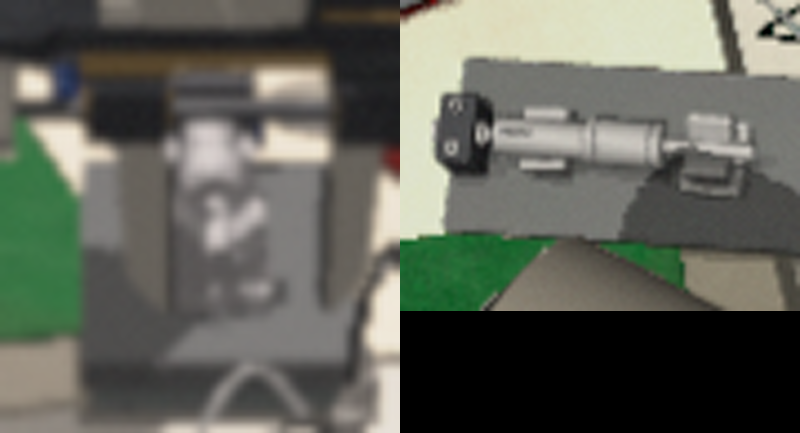

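The final picture shows the shaft lying in both V-blocks. Its thick end, at top crop (497,135), faces the ball at (485,135) with a gap of about 5 mm. Both blocks sit under the middle of their journals, so I'm handing in.

```bash
python3 -c "
from plant import bot
print(bot.close_job())"
```

```text
the job is handed in; nothing more can be done
None
```

The job is handed in: the shaft lies in the two V-blocks, in line with the ball, thick end about 5 mm from it by camera measurement, with the far block on the packing plate and the other tools left where they lay. It took about 36 s of the 131 s allowed.

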